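# Find the gap that takes the gauge

## Robot

A 7-joint arm with a two-finger parallel gripper is mounted at the origin on the work surface. World frame = base frame: x ahead of the robot, y to its left, z up, the work surface at z = 0. Lengths are in m, angles in rad, forces in N, time in s.
With the tool pointing down it reaches from about 0.35 to 0.9 m from the base axis. Payload 8.1 kg.
Tool frame: the origin (TCP) lies at the very end of the fingers, on their centre line; the grasp point (between the pads) lies 19 mm behind it; z points along the fingers, y is the line along which they close (so a half turn about z gives the same grasp; the last joint's range is limited). The gripper opens to 92 mm and grips with 3 to 60 N. Pads are 19 mm wide; open, the fingers measure 130 mm over their backs; the gripper's body (75 mm by 190 mm) begins 47 mm behind the grasp point.
Start: joints at [1.118, 0.434, 0.025, 1.573, -0.012, 1.134, -0.075], TCP at [0.214, -0.587, 0.227] pointing down, gripper open.
Joint ranges: [-2.62, 2.62], [-0.44, 2.09], [-1.27, 1.32], [0.08, 2.57], [-1.32, 4.46], [0.12, 2], [-2.74, 2.74]. Speed limits (rad/s): [2.22, 2.22, 3.01, 3.01, 3.14, 3.14, 3.14].

## Interface

Orientations are given as a rotation vector (axis times angle).
In Python, from bench import bot gives the robot as it stands. The module is installed in compiled form; this text tells all that it offers.
- The arm moves only by the tool carry_out, never from a script. Its argument "rows" is a list that holds one entry, the list of rows, each a list of 7 numbers: the turn, a rotation vector about the world's x, y, z as a fraction of full scale, then the shift along the world's x, y, z as a fraction of full scale, then the closure, from 0 (fully open) to 1 (shut). A call has 1 to 20 rows; each row is the pose to reach, as a shift and turn from the pose commanded when the call began, turning the shorter way round; what a row does not reach only later rows make up. Full scale, the value 1, is 0.5 m for a shift and 360 degrees for a turn. A row lasts 1/10 s, in which the tool goes at most 50 mm and 8.59 degrees, less where a joint would pass 70% of its speed; a pose out of reach is approached as far as the arm can. A call with a number of a shift or a turn outside -1 to 1 is refused whole. A call with a gripper value outside its range is refused whole. The fingers move at their own pace and stop on an object; "newtons" is the grip in N (left out, the last holds). Time passes only in rows, so rows that repeat a pose let the fingers close. It gives the time, the measured TCP pose, the force, the opening and the grip force at its end, in the units of the state.
- bot.state(): the state, without advancing time (a new reading comes with each control period).
- bot.camera(name): name is "side" or "top" or "wrist"; returns (picture, depth): 420x560x3 uint8, red, green, blue; 420x560 float32, m along the optical axis (not along the pixel's ray), 0 where there is no reading.
- bot.get_calibration(name): a dict with "vertical_fov" (degrees; the focal length in pixels is half the picture's height over the tangent of half this angle, whatever the lens; pixels are square), "cx", "cy" (the principal point, pixels), "xyz" and "rotation" of the camera in the world. Camera axes: x right, y up, looking along -z (the intrinsics and any distortion apply to the point x, -y, -z); pixel columns grow to the right and rows downward; lengths in m; the calibration is good to about 2 mm. A picture is of the moment at which its call begins: read the wrist's pose just before it. get_calibration takes no time and is no camera call; for the wrist camera it gives the pose at the moment of the call.
- bot.finish_job(): hands the job in; it is judged then, once.
The state is a dict: "time_s": time; "joint_pos": joint angles; "qd": joint speeds; "joint_efforts": joint torques, N m; "ee_pos": TCP position; "ee_rot": TCP orientation; "ft_force": force on the tool from outside, world axes, zero at the start; "ft_torque": the same for the moment, N m; "opening": opening from 0.0 (shut) to 1.0 (fully open); "grasp_force": force on a finger pad.
Only numpy, scipy, OpenCV 4.12 (cv2) and the standard library are available. Lean on these libraries where they do the work, as an engineer would, in place of code of your own. Each camera call takes 0.05 s, during which the arm holds its last target. There are 200 camera calls.

## Task

Take the slot gauge out of its stand and feel with its blade which one of the three gaps in the plywood rack is open all the way down; the other two pinch and jam the blade part-way. Go gently and never force a gap that jams. Leave the gauge standing upright, fully home with its shoulder flush on the cover, in the gap that takes it, and do not disturb the other things on the bench.

Things in the scene. Friction and masses are not known exactly. Their poses are not given: they have to be found in the camera images.
- gauge: Slot gauge standing upright in its stand: wooden head 50 (x) x 24 (y) x 52 (z) mm, gripped across its 24 mm (y); from the middle of its underside hangs an aluminium feeler blade 28 wide (x), 6 thick (y), 52 mm long, square-ended. 55 to 115 g. Origin: centre of the head's underside (the shoulder); z up. A half turn about z changes nothing.
- blade_tip (a point): The lowest point of the gauge's blade, 52 mm below the shoulder; axes as the gauge.
- stand: Dark wooden stand, 74 (x) x 60 (y) x 60 mm high, fixed to the bench. The blade hangs loosely in a 34 x 10 mm slot in its top, and the gauge's shoulder rests on the top. Origin: centre of its underside, axes parallel to the gauge's at the start.
- rack: Plywood rack under test: closed rigid box 70 (x) x 146 (y) x 70 mm high, fixed. Three gaps in a row along its y, 42 mm apart, open upward through the 8 mm cover. Under each mouth sits a loose wooden liner with its own narrower gap. Origin: centre of its underside. It must never be loaded with more than 25 N, so move slowly into contact.
- gap1 (a point): Centre of the mouth of the gap at the rack's +y end, level with the cover's top; x along the mouth's 38 mm length, y across its 15.5 mm width, z up. The liner below has its top 9 mm under the cover's top, square-edged, its gap 8 mm wide (y), and stands up to 3 mm off the mouth's centre, either way along y. The same holds for the other two.
- gap2 (a point): The same for the middle gap. One liner, in any of the three places, stays 8 mm wide down to 54 mm under the cover's top; the other two pinch to 3.5 mm somewhere 20 to 30 mm under the cover's top, and there the 6 mm blade stops hard. The pinch can hardly be made out from outside, as all three look alike.
- gap3 (a point): The same for the gap at the rack's -y end. In any gap, a blade that stops only 8 to 14 mm under the cover's top has landed on the liner's rim, not on a pinch: lift it straight up a few mm (dragging it drags the loose liner along), shift it 1 to 3 mm to either side along y and try again.
- small_gear: Bystander: small plywood gear lying flat, 48 mm across, 6 mm thick. Origin: centre of its underside.
- large_gear: Bystander: large plywood gear lying flat, 130 mm across, 6 mm thick. Origin: centre of its underside.
- round_blank: Bystander: plywood disc, 60 mm across, 18 mm high. Origin: centre of its underside.
- glue: Bystander: white glue bottle, 54 mm across, 140 mm tall. Origin: centre of its underside.
- driver: Bystander: screwdriver lying on the bench, about 150 mm long.
- pot: Bystander: open grey plastic pot, 70 mm across, 80 mm tall. Origin: centre of its underside.
- axle: Bystander: wooden foot 50 x 50 x 18 mm with an upright 12 mm dowel, 68 mm tall. Origin: centre of its underside.
Not all that is in view belongs to the job. Of the things that look like the gauge, the smaller one is meant. Several things have the shape of the rack; the one meant has the colours described above.

How it is judged:
By the outcome, as a careful person would: the job done as asked, in the order asked, and still so for the second after the job is handed in, with the robot touching nothing.
It also fails if it takes over 64 s, if anything falls off the work surface, if the arm or the gripper's body presses on something with over 40 N, if the wrist force passes 120 N, or if a joint passes its speed limit or range.

## Working session

There is one attempt and no reset: what is moved stays moved. The work goes in short steps, Python scripts to look and compute and a tool call to move; the robot and the scene stay as the last step left them, time stands still between calls to the robot, and variables do not carry over. Pictures are saved under pics/ and viewed, at most 10 in all, crops included, and the job is handed in when it is done.

Besides the shell and the picture viewer there is one more tool, called after "Call:" as name(argument=value, ...), one argument or row to a line, values as JSON. carry_out: Moves the arm, as the interface text tells. Its arguments: {"type":"object","properties":{"rows":{"type":"array","items":{"type":"array","items":{"type":"array","items":{"type":"number"}}}},"newtons":{"type":"number"}},"required":["rows"]}

```bash
mkdir -p pics && python3 - <<'E'
from bench import bot
import cv2,numpy as np
s=bot.state();print(s['time_s'],s['ee_pos'],s['ee_rot'],s['ft_force'],s['opening'])
ims=[]
for n in("side","top"):
    p,d=bot.camera(n);c=bot.get_calibration(n);print(n,c)
    np.savez(f'{n}0.npz',p=p,d=d)
    cv2.imwrite(f'pics/{n}0.png',cv2.cvtColor(p,cv2.COLOR_RGB2BGR))
E
```

```text
0.0 [ 0.21394792 -0.58670349  0.22597587] [-3.09222592e+00 -5.46310829e-01  6.51776927e-04] [-0.77434172  0.19134547 -0.10485409] 1.0006338045690273
side {'vertical_fov': 50.26832791492627, 'cx': 287.6614463083473, 'cy': 208.41275638251332, 'xyz': array([0.21719627, 0.69508328, 0.60906213]), 'rotation': array([ 0.30696925, -1.26368574, -2.44717743])}
top {'vertical_fov': 54.966351637899805, 'cx': 280.29373191475605, 'cy': 216.7489273931367, 'xyz': array([ 0.41483837, -0.02184882,  0.99941659]), 'rotation': array([ 0.09773339, -0.06920599, -1.55517832])}
```

View pics/top0.png

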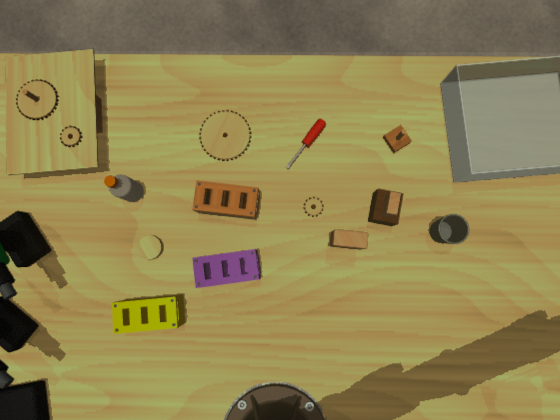

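View pics/side0.png

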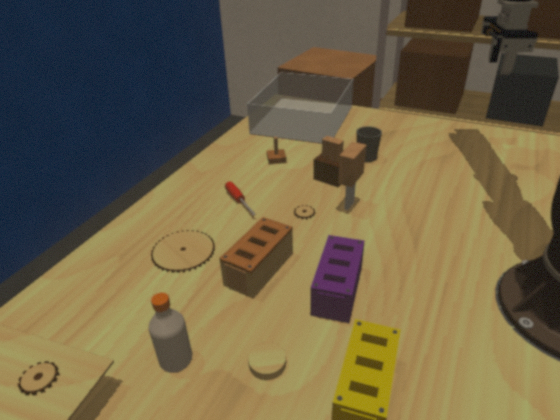

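The top view shows three racks: brown plywood at (227,200), purple at (227,268) and yellow at (145,314). Only the brown one is in plywood colours, so it is the rack. Two things look like the gauge: one in the dark stand at (387,205), and a larger one standing free at (349,239). The one in the stand is smaller and is where the task says. I'll confirm with a crop and measure.

```bash
cat > h.py <<'E'
from bench import bot
import cv2,numpy as np
from scipy.spatial.transform import Rotation as R
def world(c,d,shape=(420,560)):
    """per-pixel world points from depth along the axis"""
    f=shape[0]/2/np.tan(np.radians(c['vertical_fov'])/2)
    v,u=np.mgrid[:shape[0],:shape[1]]
    P=np.stack([(u-c['cx'])/f*d,-(v-c['cy'])/f*d,-d],-1)
    return P@R.from_rotvec(c['rotation']).as_matrix().T+c['xyz']
def rect(P,m):
    q=P[m][:,:2].astype(np.float32)*1000
    return cv2.minAreaRect(q),np.median(P[m][:,2])*1000,len(q)
E
python3 - <<'E'
from h import *
z=np.load('top0.npz');p,d=z['p'],z['d'];c=bot.get_calibration('top');P=world(c,d)
print('bench z',np.median(P[280:300,300:400,2]),P[330,230],P[100,350])
def box(u0,u1,v0,v1,za,zb):
    m=np.zeros(d.shape,bool);m[v0:v1,u0:u1]=1
    return m&(P[...,2]>za)&(P[...,2]<zb)&(d>0)
for n,b in dict(head=(365,410,180,230,.09,.13),stand=(365,410,180,230,.045,.075),rack=(185,270,170,225,.06,.08),big=(325,375,225,255,.05,.3),pot=(425,475,210,250,.06,.1),glue=(100,150,170,205,.1,.16)).items():
    print(n,rect(P,box(*b)))
# dark mouths
g=cv2.cvtColor(p,cv2.COLOR_RGB2GRAY);m=((g<70)).astype(np.uint8);m[:,:195]=0;m[:,258:]=0;m[:180]=0;m[218:]=0
k,l,st,ce=cv2.connectedComponentsWithStats(m)
o=c['xyz'];f=210/np.tan(np.radians(c['vertical_fov'])/2);Rm=R.from_rotvec(c['rotation']).as_matrix()
for i in range(1,k):
    if st[i,4]>15:
        r=Rm@[(ce[i,0]-c['cx'])/f,-(ce[i,1]-c['cy'])/f,-1];t=(.07-o[2])/r[2];print(st[i],ce[i],(o+t*r)*1000)
a=cv2.resize(p[175:260,320:420],None,fx=6,fy=6,interpolation=2)[:,:,::-1]
b=cv2.resize(p[175:225,185:270],None,fx=6,fy=6,interpolation=2)[:,:,::-1]
cv2.imwrite('pics/a.png',a)
E
```

```text
bench z -6.361755075795505e-05 [0.24439923 0.11461906 0.00205265] [ 0.82498203 -0.1770772  -0.00085376]
head (((544.35546875, -254.5093994140625), (24.586503982543945, 50.061405181884766), 78.67041778564453), np.float64(110.92767164395111), 295)
stand (((544.8734130859375, -254.69427490234375), (60.79511260986328, 74.85721588134766), 78.7264404296875), np.float64(59.492251861871516), 522)
rack (((556.7853393554688, 124.85774993896484), (149.18800354003906, 70.53350830078125), 84.29035949707031), np.float64(69.72649928973074), 1717)
big (((462.0903625488281, -153.42092895507812), (72.52796173095703, 34.637752532958984), 84.8436279296875), np.float64(149.19248778241368), 653)
pot (((491.5596923828125, -398.0394592285156), (66.33014678955078, 69.65538787841797), 0.4787049889564514), np.float64(76.06835884661622), 344)
glue (((579.6482543945312, 364.1683044433594), (31.962167739868164, 36.23246765136719), 59.38611602783203), np.float64(126.5489222859163), 263)
[203 189   9  16  95] [206.97894737 196.08421053] [560.38643913 167.82222259  70.        ]
[221 191   9  16 101] [224.93069307 198.27722772] [555.72439719 125.62911451  70.        ]
[239 193   8  16 103] [242.75728155 200.3592233 ] [551.33270787  83.85005519  70.        ]
[254 203   4  15  28] [256.14285714 211.10714286] [526.51678348  52.09429732  70.        ]
[197 211  56   7  96] [221.63541667 214.14583333] [518.38096885 132.20384206  70.        ]
```

View pics/a.png

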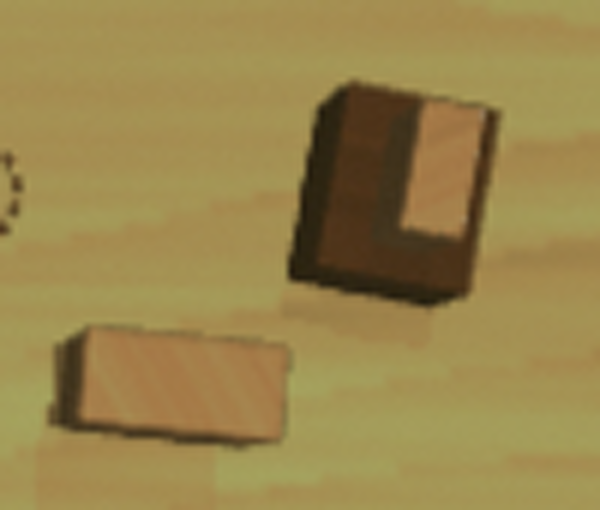

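The crop shows the smaller head (24.6 x 50 mm, top at z=111 mm) standing in the dark stand. The other one measures 35 x 72 mm, so it is the decoy. The brown rack measures 70 x 149 mm with its top at 70 mm, which fits. I'll move above the gauge.

Call:
carry_out(
  rows=[
    [[0,0,-0.087,0.661,0.664,0,0.3],[0,0,-0.087,0.661,0.664,0,0.3],[0,0,-0.087,0.661,0.664,0,0.3],[0,0,-0.087,0.661,0.664,0,0.3],[0,0,-0.087,0.661,0.664,0,0.3],[0,0,-0.087,0.661,0.664,0,0.3],[0,0,-0.087,0.661,0.664,0,0.3],[0,0,-0.087,0.661,0.664,0,0.3],[0,0,-0.087,0.661,0.664,0,0.3],[0,0,-0.087,0.661,0.664,0,0.3],[0,0,-0.087,0.661,0.664,0,0.3],[0,0,-0.087,0.661,0.664,0,0.3],[0,0,-0.087,0.661,0.664,0,0.3]],
  ],
  newtons=20,
)

```text
time_s: 1.4
ee_pos: [0.5435, -0.2567, 0.2265]
ee_rot: [3.125, -0.312, -0.001]
ft_force: [-0.7, 0.5, -0.1]
opening: 0.703
grasp_force: 0.0
```

```bash
python3 - <<'E'
from h import *
s=bot.state();print(s['time_s'],s['ee_pos'],s['ee_rot'],s['ft_force'],s['opening'],s['joint_pos'])
c=bot.get_calibration('wrist');print(c)
p,d=bot.camera('wrist');P=world(c,d)
cv2.imwrite('pics/w1.png',p[:,:,::-1])
near=np.hypot(P[...,0]-.545,P[...,1]+.255)<.06
print('head',rect(P,near&(P[...,2]>.1)&(P[...,2]<.125)));print('stand',rect(P,near&(P[...,2]>.05)&(P[...,2]<.07)))
E
```

```text
1.4 [ 0.54345417 -0.25674133  0.2265423 ] [ 3.12526328e+00 -3.12256359e-01 -1.46900691e-03] [-0.68439536  0.48294754 -0.05164394] 0.7030853232304514 [ 0.3550246   0.39691065 -0.00443793  1.63259328  0.00300188  1.11280893
 -1.42035975]
{'vertical_fov': 68.8647923036449, 'cx': 285.1877301795141, 'cy': 205.6515975356614, 'xyz': array([ 0.62201795, -0.27198561,  0.38508559]), 'rotation': array([-0.21803153,  0.26569849, -1.7560743 ])}
head (((546.3436279296875, -255.851806640625), (23.88022232055664, 49.896183013916016), 79.1900634765625), np.float64(112.55798596743743), 1400)
stand (((545.9912719726562, -255.89950561523438), (60.023067474365234, 74.46741485595703), 79.33515930175781), np.float64(60.665247729143445), 2348)
```

View pics/w1.png

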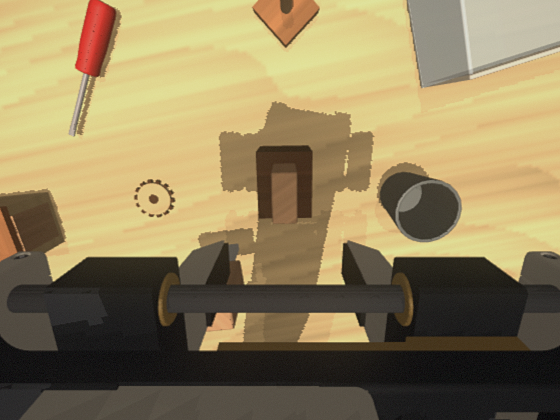

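The wrist view shows the gauge head at (285,195) between the fingers' reach. The sizes are exact at 24 x 50 mm, and it agrees with the top camera within 2 mm. I'll descend and grip.

Call:
carry_out(
  rows=[
    [[0,0,0.001,0.0044,0.002,-0.05,0.3],[0,0,0.001,0.0044,0.002,-0.12,0.3],[0,0,0.001,0.0044,0.002,-0.18,0.3],[0,0,0.001,0.0044,0.002,-0.22,0.3],[0,0,0.001,0.0044,0.002,-0.26,0.3],[0,0,0.001,0.0044,0.002,-0.29,0.3],[0,0,0.001,0.0044,0.002,-0.306,0.3],[0,0,0.001,0.0044,0.002,-0.306,0.3],[0,0,0.001,0.0044,0.002,-0.306,0.6],[0,0,0.001,0.0044,0.002,-0.306,0.8],[0,0,0.001,0.0044,0.002,-0.306,0.8],[0,0,0.001,0.0044,0.002,-0.306,0.8],[0,0,0.001,0.0044,0.002,-0.306,0.8],[0,0,0.001,0.0044,0.002,-0.306,0.8],[0,0,0.001,0.0044,0.002,-0.306,0.8]],
  ],
  newtons=20,
)

```text
time_s: 2.95
ee_pos: [0.547, -0.2544, 0.074]
ee_rot: [3.127, -0.299, 0.0]
ft_force: [-1.4, -0.3, 1.1]
opening: 0.262
grasp_force: 20.0
```

Call:
carry_out(
  rows=[
    [[0,0,0,0,0,0.03,0.8],[0,0,0,0,0,0.07,0.8],[0,0,0,0,0,0.13,0.8],[0,0,0,0,0,0.2,0.8],[0,0,0,0,0,0.27,0.8],[0,0,0,0,0,0.3,0.8],[0,0,0.0136,0,0.08,0.3,0.8],[0,0,0.0136,0,0.17,0.3,0.8],[0,0,0.0136,0,0.26,0.3,0.8],[0,0,0.0136,0,0.35,0.3,0.8],[0,0,0.0136,0,0.44,0.3,0.8],[0,0,0.0136,0,0.53,0.3,0.8],[0,0,0.0136,-0.04,0.61,0.3,0.8],[0,0,0.0136,-0.08,0.69,0.3,0.8],[0,0,0.0136,-0.114,0.74,0.3,0.8],[0,0,0.0136,-0.114,0.759,0.3,0.8],[0,0,0.0136,-0.114,0.759,0.3,0.8],[0,0,0.0136,-0.114,0.759,0.3,0.8],[0,0,0.0136,-0.114,0.759,0.3,0.8]],
  ],
)

```text
time_s: 4.85
ee_pos: [0.4905, 0.1237, 0.2236]
ee_rot: [3.136, -0.169, -0.0]
ft_force: [0.0, 0.4, -0.7]
opening: 0.26
grasp_force: 20.0
```

```bash
python3 - <<'E'
from h import *
s=bot.state();print(s['time_s'],s['ee_pos'],s['ee_rot'],s['ft_force'],s['opening'],s['grasp_force'])
c=bot.get_calibration('wrist')
p,d=bot.camera('wrist');P=world(c,d);np.savez('w2.npz',p=p,d=d,x=c['xyz'],r=c['rotation'])
near=np.hypot(P[...,0]-.557,P[...,1]-.125)<.10
m=near&(P[...,2]>.062)&(P[...,2]<.08)
print('rack',rect(P,m))
pt,dt=bot.camera('top')
ct=bot.get_calibration('top');Pt=world(ct,dt);cv2.imwrite('pics/t2.png',pt[:,:,::-1])
cv2.imwrite('pics/w2.png',p[:,:,::-1])
E
```

```text
4.85 [0.49051312 0.12369087 0.22356051] [ 3.13634874e+00 -1.68923969e-01 -1.06200397e-04] [ 0.0286763   0.42537469 -0.6669131 ] 0.25955350275015815 19.996106922626495
rack (((557.56396484375, 123.9678955078125), (148.287841796875, 70.12649536132812), 84.20207977294922), np.float64(70.59528986808988), 9384)
```

View pics/w2.png

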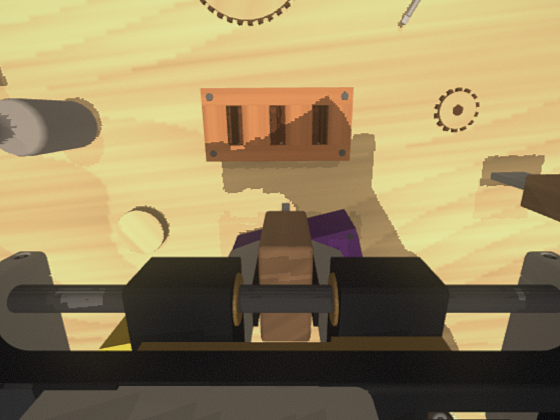

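```bash
python3 - <<'E'
from h import *
z=np.load('w2.npz');p,d=z['p'],z['d'];c=dict(bot.get_calibration('wrist'),xyz=z['x'],rotation=z['r']);P=world(c,d)
o=c['xyz'];f=210/np.tan(np.radians(c['vertical_fov'])/2);Rm=R.from_rotvec(c['rotation']).as_matrix()
def ray(u,v,h):
    r=np.stack([(u-c['cx'])/f,-(v-c['cy'])/f,-np.ones_like(u,float)],-1)@Rm.T
    return o+r*((h-o[2])/r[...,2])[...,None]
yaw=np.radians(-5.9);ex=np.array([np.cos(yaw),np.sin(yaw)]);ey=np.array([-ex[1],ex[0]]);C=np.array([.5572,.1243])
v,u=np.mgrid[:420,:560]
def scan(h,lo,hi):
    Q=ray(u,v,h)[...,:2]-C;a,b=Q@ex*1000,Q@ey*1000
    m=(abs(a)<28)&(abs(b)<65)&(P[...,2]<hi)&(P[...,2]>lo)&(d>0)&(v<200)
    k,l,st,ce=cv2.connectedComponentsWithStats(m.astype(np.uint8))
    for i in range(1,k):
        if st[i,4]>40:
            s=l==i;print(h,st[i,4],'a',np.percentile(a[s],[2,98]).round(1),'b',np.percentile(b[s],[2,98]).round(1),'z',np.percentile(P[s][:,2],[5,50,95]).round(4),'ctr',((C+ex*(np.percentile(a[s],[2,98]).mean())/1e3+ey*(np.percentile(b[s],[2,98]).mean())/1e3)*1e3).round(1))
scan(.07,-1,.0665);scan(.061,-1,.056)
# head in hand
yt=2*np.arctan2(-.16892,3.13635);tx=np.array([np.cos(yt),np.sin(yt)]);ty=np.array([-tx[1],tx[0]])
Q=(P[...,:2]-[.49051,.12369])*1000;A,B=Q@tx,Q@ty
m=(u>240)&(u<330)&(v>200)&(v<345)&(abs(B)<14)&(A>-30)&(A<30)&(d>0)
for s in (m&(P[...,2]>.255)&(P[...,2]<.27),m&(P[...,2]>.15)&(P[...,2]<.206)):
    print(s.sum(),'A',np.percentile(A[s],[1,99]),'B',np.percentile(B[s],[1,50,99]),'z',np.percentile(P[s][:,2],[2,50,98]))
E
```

```text
0.07 633 a [-18.   19.2] b [-7.1  7.8] z [0.0107 0.0476 0.0629] ctr [557.8 124.6]
0.07 592 a [-17.2  18.9] b [-48.3 -34. ] z [0.0149 0.059  0.0629] ctr [553.8  83.3]
0.07 581 a [-17.7  18.5] b [35.1 49.3] z [0.0169 0.0589 0.0631] ctr [561.9 166.3]
0.061 312 a [-17.9  19.3] b [-6.2  1.2] z [0.0107 0.0436 0.0461] ctr [557.7 121.7]
0.061 278 a [-18.1  19.1] b [-47.6 -40.6] z [0.0116 0.038  0.0518] ctr [553.1  80.4]
0.061 268 a [-18.3  18.7] b [39.9 46.6] z [0.0164 0.0327 0.0534] ctr [561.8 167.3]
4057 A [-24.20780834  24.91839712] B [-13.26506317   0.2420617   12.99901304] z [0.25646542 0.26223722 0.26559968]
64 A [13.1935384 14.0114897] B [-2.28835235  0.35171005  2.95306598] z [0.16008412 0.16974737 0.17835644]
```

Call:
carry_out(
  rows=[
    [[0,0,0.001,0.05,0.03,0,0.8],[0,0,0.001,0.1,0.06,0,0.8],[0,0,0.001,0.1418,0.0866,-0.03,0.8],[0,0,0.001,0.1418,0.0866,-0.08,0.8],[0,0,0.001,0.1418,0.0866,-0.12,0.8],[0,0,0.001,0.1418,0.0866,-0.145,0.8],[0,0,0.001,0.1418,0.0866,-0.145,0.8],[0,0,0.001,0.1418,0.0866,-0.145,0.8],[0,0,0.001,0.1418,0.0866,-0.145,0.8]],
  ],
)

```text
time_s: 5.85
ee_pos: [0.5615, 0.1687, 0.1525]
ee_rot: [-3.137, 0.156, -0.003]
ft_force: [-0.2, -0.7, -1.4]
opening: 0.259
grasp_force: 20.0
```

```bash
python3 - <<'E'
from h import *
s=bot.state();print(s['time_s'],s['ee_pos']*1000,s['ee_rot'],s['ft_force'],s['qd'].max() if hasattr(s['qd'],'max') else s['qd'])
E
```

```text
5.85 [561.54431311 168.72080197 152.49723   ] [-3.13701860e+00  1.55837653e-01 -2.89748804e-03] [-0.23209135 -0.72442757 -1.44746747] 0.0012787054426853421
```

Call:
carry_out(
  rows=[
    [[0,0,0,0,-0.0024,-0.01,0.8],[0,0,0,0,-0.0024,-0.02,0.8],[0,0,0,0,-0.0024,-0.03,0.8],[0,0,0,0,-0.0024,-0.036,0.8],[0,0,0,0,-0.0024,-0.042,0.8],[0,0,0,0,-0.0024,-0.044,0.8],[0,0,0,0,-0.0024,-0.046,0.8],[0,0,0,0,-0.0024,-0.048,0.8],[0,0,0,0,-0.0024,-0.05,0.8],[0,0,0,0,-0.0024,-0.052,0.8],[0,0,0,0,-0.0024,-0.054,0.8],[0,0,0,0,-0.0024,-0.056,0.8],[0,0,0,0,-0.0024,-0.056,0.8]],
  ],
)

```text
time_s: 7.15
ee_pos: [0.5607, 0.1674, 0.1231]
ee_rot: [3.138, -0.155, -0.0]
ft_force: [-0.8, -0.2, -0.9]
opening: 0.263
grasp_force: 20.0
```

Call:
carry_out(
  rows=[
    [[0,0,0,0,0,-0.002,0.8],[0,0,0,0,0,-0.004,0.8],[0,0,0,0,0,-0.006,0.8],[0,0,0,0,0,-0.008,0.8],[0,0,0,0,0,-0.01,0.8],[0,0,0,0,0,-0.012,0.8],[0,0,0,0,0,-0.012,0.8]],
  ],
)

```text
time_s: 7.85
ee_pos: [0.5607, 0.1674, 0.1171]
ee_rot: [3.138, -0.155, -0.0]
ft_force: [-0.1, 0.4, -1.1]
opening: 0.263
grasp_force: 20.0
```

Call:
carry_out(
  rows=[
    [[0,0,0,0,0,-0.002,0.8],[0,0,0,0,0,-0.004,0.8],[0,0,0,0,0,-0.006,0.8],[0,0,0,0,0,-0.006,0.8]],
  ],
)

```text
time_s: 8.25
ee_pos: [0.5607, 0.1674, 0.1141]
ee_rot: [3.138, -0.155, -0.0]
ft_force: [0.0, 0.3, -0.3]
opening: 0.264
grasp_force: 20.0
```

Tip is 22 mm down in gap1 with no force yet. I'll continue in small steps.

Call:
carry_out(
  rows=[
    [[0,0,0,0,0,-0.002,0.8],[0,0,0,0,0,-0.004,0.8],[0,0,0,0,0,-0.006,0.8],[0,0,0,0,0,-0.006,0.8]],
  ],
)

```text
time_s: 8.65
ee_pos: [0.5607, 0.1674, 0.1111]
ee_rot: [3.138, -0.155, -0.0]
ft_force: [0.2, 0.5, -0.4]
opening: 0.261
grasp_force: 20.0
```

Call:
carry_out(
  rows=[
    [[0,0,0,0,0,-0.002,0.8],[0,0,0,0,0,-0.004,0.8],[0,0,0,0,0,-0.006,0.8],[0,0,0,0,0,-0.006,0.8]],
  ],
)

```text
time_s: 9.05
ee_pos: [0.5607, 0.1674, 0.1081]
ee_rot: [3.138, -0.155, -0.0]
ft_force: [1.0, -0.0, -0.5]
opening: 0.258
grasp_force: 20.0
```

Call:
carry_out(
  rows=[
    [[0,0,0,0,0,-0.002,0.8],[0,0,0,0,0,-0.004,0.8],[0,0,0,0,0,-0.006,0.8],[0,0,0,0,0,-0.006,0.8]],
  ],
)

```text
time_s: 9.45
ee_pos: [0.5607, 0.1674, 0.1051]
ee_rot: [3.138, -0.155, -0.0]
ft_force: [0.0, 0.4, -1.3]
opening: 0.259
grasp_force: 20.0
```

Call:
carry_out(
  rows=[
    [[0,0,0,0,0,-0.002,0.8],[0,0,0,0,0,-0.004,0.8],[0,0,0,0,0,-0.006,0.8],[0,0,0,0,0,-0.006,0.8]],
  ],
)

```text
time_s: 9.85
ee_pos: [0.5607, 0.1674, 0.1021]
ee_rot: [3.138, -0.155, -0.0]
ft_force: [-0.2, 0.4, -1.4]
opening: 0.263
grasp_force: 20.0
```

Call:
carry_out(
  rows=[
    [[0,0,0,0,0,-0.002,0.8],[0,0,0,0,0,-0.004,0.8],[0,0,0,0,0,-0.006,0.8],[0,0,0,0,0,-0.008,0.8],[0,0,0,0,0,-0.01,0.8],[0,0,0,0,0,-0.01,0.8]],
  ],
)

```text
time_s: 10.45
ee_pos: [0.5607, 0.1674, 0.097]
ee_rot: [3.138, -0.155, -0.0]
ft_force: [-0.9, 0.5, -1.0]
opening: 0.26
grasp_force: 20.0
```

The tip is 39 mm deep, well past the pinch zone, with no resistance: gap1 is the open one. I'll lower it until the shoulder is on the cover.

Call:
carry_out(
  rows=[
    [[0,0,0,0,0,-0.003,0.8],[0,0,0,0,0,-0.006,0.8],[0,0,0,0,0,-0.009,0.8],[0,0,0,0,0,-0.012,0.8],[0,0,0,0,0,-0.015,0.8],[0,0,0,0,0,-0.018,0.8],[0,0,0,0,0,-0.02,0.8],[0,0,0,0,0,-0.02,0.8]],
  ],
)

```text
time_s: 11.25
ee_pos: [0.5607, 0.1674, 0.0871]
ee_rot: [3.138, -0.155, -0.0]
ft_force: [0.3, 0.2, -0.7]
opening: 0.265
grasp_force: 20.0
```

Call:
carry_out(
  rows=[
    [[0,0,0,0,0,-0.001,0.8],[0,0,0,0,0,-0.002,0.8],[0,0,0,0,0,-0.003,0.8],[0,0,0,0,0,-0.004,0.8],[0,0,0,0,0,-0.004,0.8]],
  ],
)

```text
time_s: 11.75
ee_pos: [0.5607, 0.1674, 0.0852]
ee_rot: [3.138, -0.155, -0.0]
ft_force: [-0.4, -0.5, -0.8]
opening: 0.26
grasp_force: 20.0
```

Call:
carry_out(
  rows=[
    [[0,0,0,0,0,-0.001,0.8],[0,0,0,0,0,-0.002,0.8],[0,0,0,0,0,-0.002,0.8]],
  ],
)

```text
time_s: 12.05
ee_pos: [0.5607, 0.1674, 0.0842]
ee_rot: [3.138, -0.155, -0.0]
ft_force: [0.2, -0.3, -1.1]
opening: 0.263
grasp_force: 20.0
```

Call:
carry_out(
  rows=[
    [[0,0,0,0,0,-0.001,0.8],[0,0,0,0,0,-0.001,0.8]],
  ],
)

```text
time_s: 12.25
ee_pos: [0.5608, 0.1674, 0.0839]
ee_rot: [-3.138, 0.155, -0.0]
ft_force: [-1.0, -0.5, 1.9]
opening: 0.261
grasp_force: 20.0
```

Contact shows +2 N at exactly the flush height (TCP 84 mm). I'll release and retreat straight up.

Call:
carry_out(
  rows=[
    [[0,0,0,0,0,0,0.7],[0,0,0,0,0,0,0.6],[0,0,0,0,0,0,0.5],[0,0,0,0,0,0,0.5],[0,0,0,0,0,0,0.5],[0,0,0,0,0,0.02,0.5],[0,0,0,0,0,0.05,0.5],[0,0,0,0,0,0.1,0.5],[0,0,0,0,0,0.17,0.5],[0,0,0,0,0,0.25,0.5],[0,0,0,-0.05,0,0.32,0.5],[0,0,0,-0.13,0,0.32,0.5],[0,0,0,-0.18,0,0.32,0.5],[0,0,0,-0.18,0,0.32,0.5],[0,0,0,-0.18,0,0.32,0.5]],
  ],
)

```text
time_s: 13.75
ee_pos: [0.4709, 0.1675, 0.2448]
ee_rot: [-3.137, 0.155, -0.003]
ft_force: [0.2, 0.4, 0.4]
opening: 0.501
grasp_force: 0.0
```

```bash
python3 - <<'E'
from h import *
s=bot.state();print(s['time_s'],s['ee_pos'],s['ft_force'],s['opening'])
c=bot.get_calibration('wrist');p,d=bot.camera('wrist');P=world(c,d)
near=np.hypot(P[...,0]-.561,P[...,1]-.167)<.045
m=near&(P[...,2]>.11)&(P[...,2]<.135);print(rect(P,m),np.percentile(P[m][:,2],[2,98]))
n=np.hypot(P[...,0]-.557,P[...,1]-.125)<.1;print('rack',rect(P,n&(P[...,2]>.062)&(P[...,2]<.078)))
ps,_=bot.camera('side')
cv2.imwrite('pics/fin.png',np.hstack([cv2.resize(p,(400,300)),cv2.resize(ps[180:360,160:400],(400,300))])[:,:,::-1])
E
```

```text
13.75 [0.47093015 0.1674861  0.24475771] [0.20565081 0.38478458 0.36978485] 0.5008138709682629
(((560.4344482421875, 167.83486938476562), (23.759960174560547, 48.820735931396484), 84.52223205566406), np.float64(122.50723510926798), 1648) [0.12072762 0.12408905]
rack (((557.5764770507812, 125.46073913574219), (148.42555236816406, 69.43273162841797), 84.3349838256836), np.float64(70.51817034102353), 7687)
```

View pics/fin.png

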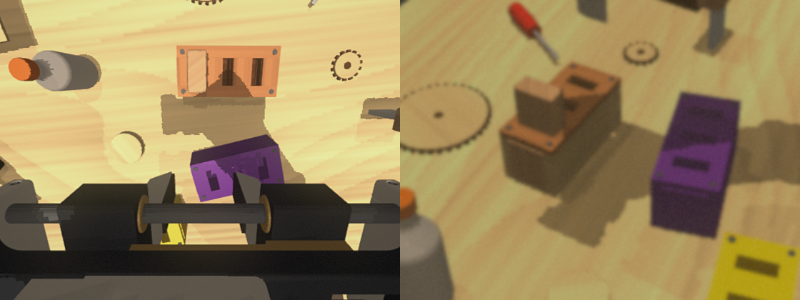

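The gauge stands upright in gap1, at (196,70) on the left and (540,105) on the right. Its top is level at 122.5 mm, which is 52 mm above the cover, so the shoulder is flush. The gripper is clear and the bystanders in view have not moved.

```bash
python3 -c "
from bench import bot
print(bot.finish_job())"
```

```text
the job is handed in; nothing more can be done
None
```

The gauge's blade went all the way down gap1 (the rack's +y end) without resistance, so I left it there upright with its shoulder flush on the cover, did not need to try gap2 or gap3, and handed the job in at about 14 s.

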